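# Prove a kickstand's new spring in the vise

### The arm

A 6-joint arm with a two-finger parallel gripper is mounted at the origin on the work surface. World frame = base frame: x ahead of the robot, y to its left, z up, the work surface at z = 0. Lengths are in m, angles in degrees, forces in N, time in s.
With the tool pointing down it reaches from about 0.325 to 0.85 m from the base axis. Payload 4.4 kg.
Tool frame: the origin (TCP) lies at the very end of the fingers, on their centre line; the grasp point (between the pads) lies 19 mm behind it; z points along the fingers, y is the direction in which the jaws open and shut (so a half turn about z gives the same grasp; the last joint's range is limited). The gripper opens to 94 mm and grips with 3 to 60 N. Pads are 16 mm wide; open, the fingers measure 119 mm over their backs; the gripper's body (75 mm by 177 mm) begins 78 mm behind the grasp point.
Start: joints at [-73.596, 11.837, 88.321, -0, 79.842, -8.623], TCP at [0.243, -0.521, 0.205] pointing down, gripper open.
Joint ranges: [-156.59, 156.59], [-49.26, 127.26], [12.9, 141.05], [-63.56, 243.56], [4.71, 150.69], [-161.64, 161.64]. Speed limits (degrees/s): [159.86, 159.86, 180, 180, 180, 180].

### API

Orientations are given as [roll, pitch, yaw] about the fixed x, y, z axes, in that order (R = Rz(yaw) Ry(pitch) Rx(roll)).
In Python, from bench import arm, optics, finish_job gives the robot as it stands.
- The arm moves only by the tool drive_tool, never from a script. Its argument "moves" is one flat list of numbers, 5 for each row, row after row: the shift along the tool's x, y, z in m, then the turn about the tool's z in rad, then the closure in counts, from 0 (fully open) to 255 (shut). In form: [tx, ty, tz, yaw, hand, tx, ty, tz, yaw, hand, ...]. A call has 1 to 10 rows; each row shifts and turns the pose as measured when the row begins, along the tool's axes as they then stand; what a row does not reach is not made up. A row lasts 1/8 s, in which the tool goes at most 62.5 mm and 10.7 degrees, less where a joint would pass 70% of its speed; a pose out of reach is approached as far as the arm can. A call is refused whole if a number of a shift passes 0.0625 or a number of a turn 0.188, either way. A call with a gripper value outside its range is refused whole. The fingers move at their own pace and stop on an object; "squeeze" is the grip in N (left out, the last holds). Time passes only in rows, so rows that do not move let the fingers close. It gives the time, the measured TCP pose, the force and the opening at its end, in the units of the state.
- arm.get_state(): the state, without advancing time (a new reading comes with each control period).
- optics.read_camera(name): name is "scene" or "side" or "wrist"; returns the picture (400x640x3 uint8, blue, green, red); there is no depth.
- optics.camera_model(name): a dict with "mtx" (3x3 intrinsics, pixels), "extrinsics" (4x4, takes a point from world to camera coordinates). Camera axes: x right, y up, looking along -z (the intrinsics and any distortion apply to the point x, -y, -z); pixel columns grow to the right and rows downward; lengths in m; the calibration is good to about 2 mm. A picture is of the moment at which its call begins: read the wrist's pose just before it. camera_model takes no time and is no camera call; for the wrist camera it gives the pose at the moment of the call.
- finish_job(): hands the job in, once; it reports no verdict.
The state is a dict: "time": time; "joint_positions": joint angles; "dq": joint speeds; "joint_torque": joint torques, N m; "position": TCP position; "ee_rot": TCP orientation; "wrist_force": force on the tool from outside, world axes, zero at the start; "ft_torque": the same for the moment, N m; "width": opening from 0.0 (shut) to 1.0 (fully open).
Only numpy, scipy, OpenCV 4.12 (cv2) and the standard library are available. Lean on these libraries where they do the work, as an engineer would, in place of code of your own. Each camera call takes 0.05 s, during which the arm holds its last target. There are 200 camera calls.

### The job

The kickstand clamped in the bench vise has just had a new spring and lies folded. Work it once: swing the leg up and over past dead centre and stop pushing or let go as soon as you feel it tip, so that the spring alone and not your hand throws it onto the open stop; once it has come to rest there, take it back over dead centre and let the spring throw it home to the folded stop in the same way. Leave the things on the bench where they are.

Things in the scene. Friction and masses are not known exactly. Their poses are not given: they have to be found in the camera images.
- stand (a joint): Angle of the kickstand's leg about its level pivot bolt, rad. 0 = folded, on a stop: the leg points to the vise's +y side, 25 deg above level. 2.007 = open, on the other stop: it points to the -y side, 40 deg above level. It goes up and over between them; straight up at 1.134. Its spring drives it to either stop from dead centre, which lies not far from mid-travel, elsewhere each time.
- stand_spring (a point): Pin on the leg, 50 mm from the pivot, from which a tension spring runs to a hook below the pivot. Moving the leg off a stop takes up to 1.3 N m (8.5 N at the foot); this fades to nothing at dead centre, then pulls on, growing 1.7 N m per rad. Pivot friction 0.03 N m: within 0.02 rad of dead centre the leg stays put; let go before and it springs back, beyond and it flies to the stop in under 1 s.
- stand_foot (a point): Middle of the black rubber foot at the end of the leg, 155 mm from the pivot: a round sleeve, diameter 20 mm, from 130 mm to its domed end at 180 mm from the pivot. The rest of the leg is a bare aluminium bar, diameter 14 mm. Site y points along the leg to its end, x along the pivot axis. Nothing else is within 60 mm of the foot on its arc. Pinched, it creeps between the fingers; pushed from behind it does not.
- stand_pivot (a point): Point on the leg's pivot axis, in the plane in which the foot swings, 158 mm above the bench. Its axes are the vise's: x is the pivot axis, the foot swings in the y-z plane on a 155 mm circle, and a rising joint value turns it from +y over +z to -y. The upright steel bracket plate, 6 mm thick, 62 mm wide, is 17 mm to the +x side and reaches 31 mm above this point.
- vise: Grey cast bench vise with aluminium soft jaws, fixed to the bench, turned up to 0.35 rad. Origin on the bench below the clamping plane of the jaws, z up. Jaws 108 mm long along y, tops 117 mm above the bench; it runs from 173 mm on the -x side (screw handle, up to 105 mm high) to 125 mm on the +x side (anvil).
- oil_bottle: Bystander, loose: red oil bottle, 62 mm diameter, 165 mm tall, standing to the left. Origin at the centre of its base.
- air_can: Bystander, loose: black shock-absorber air can, 58 mm diameter, 118 mm tall, standing to the right. Origin at the centre of its base.
- ratchet: Bystander, loose: steel ratchet handle lying on the bench to the right, 177 mm long along its x, 34 mm wide, 12 mm high. Origin on the bench near its middle.

How it is judged:
By the outcome, as a careful person would: the job done as asked, in the order asked, and still so for the second after the job is handed in, with the robot touching nothing.
It also fails if it takes over 64 s, if anything falls off the work surface, if the arm or the gripper's body presses on something with over 40 N, if the wrist force passes 120 N, or if a joint passes its speed limit or range.

## Working session

There is one attempt and no reset: what is moved stays moved. The work goes in short steps, Python scripts to look and compute and a tool call to move; the robot and the scene stay as the last step left them, time stands still between calls to the robot, and variables do not carry over. Pictures are saved under pics/ and viewed, about 8 in all and at most 12, crops included, and the job is handed in when it is done.

Besides the shell and the picture viewer there is one more tool, called by a JSON object that holds its "method" and its "body", one argument or row to a line. drive_tool: Moves the arm, as the interface text tells. Its arguments: {"type":"object","properties":{"moves":{"type":"array","items":{"type":"number"}},"squeeze":{"type":"number"}},"required":["moves"]}

```bash
mkdir -p pics; ls; python3 - <<'E'
from bench import arm, optics
import cv2
print(arm.get_state())
for n in("scene","side"):
    cv2.imwrite(f"pics/{n}1.png",optics.read_camera(n)); m=optics.camera_model(n); print(n,m)
E
```

```text
pics
{'time': 0.0, 'joint_positions': array([-7.35973185e+01,  1.18848567e+01,  8.84040246e+01, -1.73538906e-03,
        7.98404045e+01, -8.62340325e+00]), 'dq': array([ 0.09695513,  0.0233565 ,  0.08073315, -0.03559168, -0.00500045,
        0.01961012]), 'joint_torque': array([ 8.85843401e-04, -3.70882988e+01, -2.81416512e+01,  6.98662712e-02,
        3.60335608e-02, -1.77446186e-04]), 'position': array([ 0.24299067, -0.52024937,  0.2042912 ]), 'ee_rot': array([-1.79871920e+02, -1.76968004e-02,  2.50263730e+01]), 'wrist_force': array([-0.66417812,  0.52462068, -0.06779153]), 'ft_torque': array([ 0.00082697, -0.04157067, -0.02145901]), 'width': 1.0002890397097461}
scene {'mtx': array([[450.47469858,   0.        , 323.7411828 ],
       [  0.        , 450.47469858, 199.1120029 ],
       [  0.        ,   0.        ,   1.        ]]), 'extrinsics': array([[ 0.1754134 ,  0.9844679 ,  0.00728666, -0.07363622],
       [-0.83231262,  0.144341  ,  0.5351835 ,  0.34368175],
       [ 0.52581922, -0.09994314,  0.8447044 , -1.55167555],
       [ 0.        ,  0.        ,  0.        ,  1.        ]])}
side {'mtx': array([[454.47899305,   0.        , 313.49975336],
       [  0.        , 454.47899305, 195.56367418],
       [  0.        ,   0.        ,   1.        ]]), 'extrinsics': array([[-0.95336316, -0.30180841, -0.00321885,  0.47124828],
       [ 0.23282748, -0.74216655,  0.62847448, -0.20892652],
       [-0.19206781,  0.59841498,  0.77782354, -1.43212439],
       [ 0.        ,  0.        ,  0.        ,  1.        ]])}
```

View pics/scene1.png

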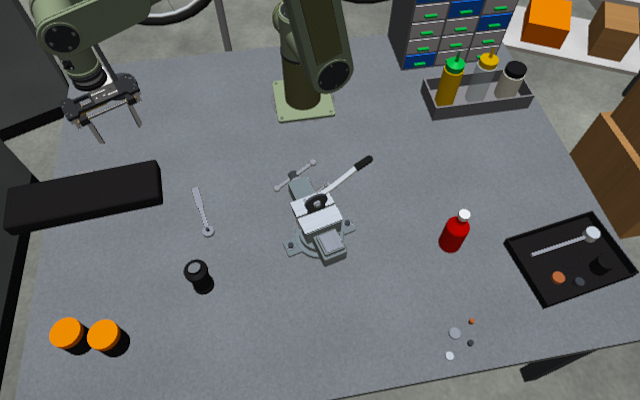

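View pics/side1.png

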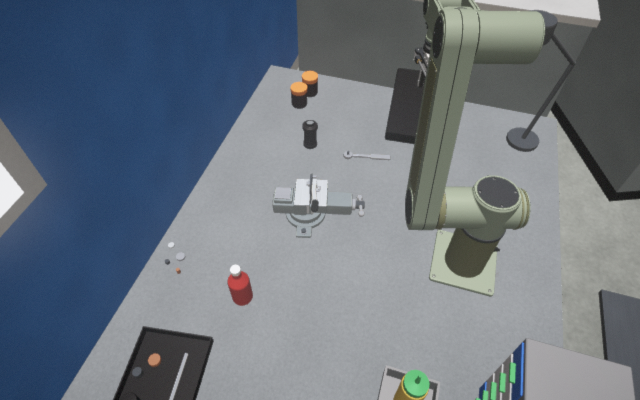

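```bash
python3 - <<'E'
import cv2,numpy as np
a=cv2.imread("pics/scene1.png")[145:275,260:390]; b=cv2.imread("pics/side1.png")[155:245,265:375]
a=cv2.resize(a,None,fx=4,fy=4,interpolation=cv2.INTER_CUBIC)[:520]; b=cv2.resize(b,None,fx=5,fy=5,interpolation=cv2.INTER_CUBIC)
cv2.imwrite("pics/a.png",a);cv2.imwrite("pics/b.png",b)
E
```

```text
(no output)
```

View pics/a.png

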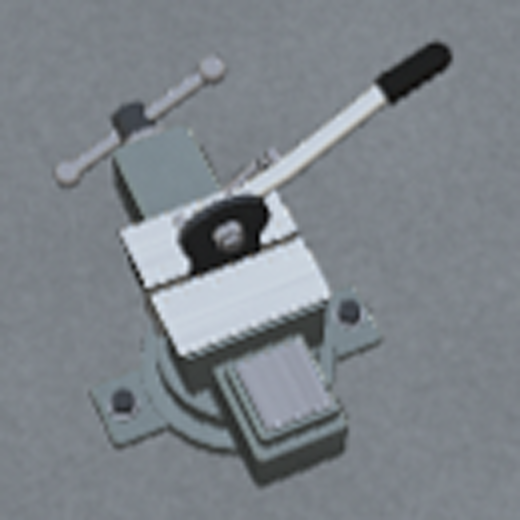

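View pics/b.png

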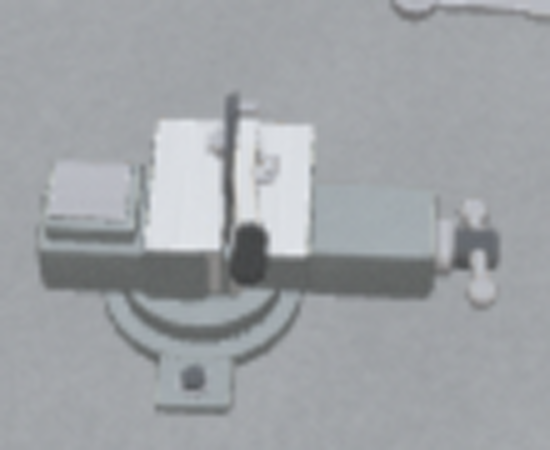

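```bash
cat >h.py <<'E'
import numpy as np,cv2
from bench import arm,optics
def proj(n,P,m=None):
    m=m or optics.camera_model(n); P=np.atleast_2d(P)
    c=(m["extrinsics"]@np.c_[P,np.ones(len(P))].T)[:3].T*[1,-1,-1]
    u=(m["mtx"]@c.T).T; return u[:,:2]/u[:,2:]
def leg(p,q,r=.155,x=0):  # p=(px,py,yaw); joint q -> world point on leg
    a=np.radians(25)+q; c,s=np.cos(p[2]),np.sin(p[2]); y=r*np.cos(a)
    return np.array([p[0]+c*x-s*y,p[1]+s*x+c*y,.158+r*np.sin(a)])
E
python3 - <<'E'
from h import *
from scipy.optimize import least_squares
A=lambda u,v:(u/4+260-.375,v/4+145-.375); B=lambda u,v:(u/5+265-.4,v/5+155-.4)
M={n:optics.camera_model(n) for n in("scene","side")}
def W(p,x,y,z): c,s=np.cos(p[2]),np.sin(p[2]); return [p[0]+c*x-s*y,p[1]+s*x+c*y,z]
def f(v):
    p=v[:3]; x1,x2,d,bx=v[3:]
    L=[("scene",leg(p,0,.155),A(416,72)),("scene",leg(p,0,.130),A(383,92)),("scene",leg(p,0,.172),A(439,56)),
       ("scene",W(p,bx,0,.158),A(231,236)),("side",leg(p,0,.155),B(250,253)),
       ("scene",W(p,x1,d-.054,.117),A(122,235)),("scene",W(p,x2,d-.054,.117),A(185,357)),("scene",W(p,x2,d+.054,.117),A(329,292)),
       ("side",W(p,x1,d-.054,.117),B(315,125)),("side",W(p,x2,d-.054,.117),B(158,120)),("side",W(p,x2,d+.054,.117),B(147,248)),("side",W(p,x1,d+.054,.117),B(311,255))]
    return np.ravel([proj(n,P,M[n])[0]-q for n,P,q in L])
r=least_squares(f,[.5,0,0,-.06,.06,0,.02],loss="soft_l1")
print(r.x.round(4),np.degrees(r.x[2])); print(r.fun.reshape(-1,2).round(1)); p=r.x[:3]
np.save("p.npy",p)
for q in(0,1.134,2.007): print(q,leg(p,q))
E
```

```text
[ 4.996e-01 -4.290e-02  2.723e-01 -3.480e-02  6.750e-02  4.000e-04
  2.370e-02] 15.600190730082415
[[-0.  -0.3]
 [-0.   0.3]
 [-0.1 -0.2]
 [-0.3  0.2]
 [-0.3  0.7]
 [-0.8 -1. ]
 [-0.5 -0.5]
 [ 1.5 -0.2]
 [-0.7 -0.3]
 [-0.3 -0.1]
 [-0.1  0.2]
 [-0.4 -0.4]]
0 [0.46180499 0.09235936 0.22350583]
1.134 [ 0.49956334 -0.04287411  0.31299998]
2.007 [ 0.53151032 -0.15729386  0.25764735]
```

{"method": "drive_tool", "body": {
  "moves": [0,0,-0.05,-0.176,0,0,0,-0.05,-0.176,0,0,0,-0.05,-0.176,0,0,0,-0.05,-0.176,0,0,0,0,-0.176,0,0,0,0,-0.176,0,0,0,0,-0.176,0,0,0,0,-0.176,0]
}}

```text
time: 1.1
position: [0.2425, -0.5187, 0.4052]
ee_rot: [180.0, -0.7, 108.4]
wrist_force: [-0.5, 0.5, -0.2]
width: 0.996
```

{"method": "drive_tool", "body": {
  "moves": [0.046,0.033,0,0.04,0,0.046,0.033,0,0,0,0.046,0.033,0,0,0,0.046,0.033,0,0,0,0.046,0.033,0,0,0,0.046,0.033,0,0,0,0.046,0.033,0,0,0,0.046,0.033,0,0,0,0.046,0.033,0,0,0,0.046,0.033,0,0,0]
}}

```text
time: 2.35
position: [0.4334, 0.0292, 0.4069]
ee_rot: [-180.0, -1.3, 105.5]
wrist_force: [0.9, -1.0, -0.0]
width: 0.996
```

```bash
cat >st.py <<'E'
from h import *
p=np.load("p.npy"); s=arm.get_state(); d=s["position"]-[p[0],p[1],.158]
c,n=np.cos(p[2]),np.sin(p[2]); R=np.array([[c,n,0],[-n,c,0],[0,0,1]])
v=R@d; g=v-[0,0,-.019]
print("t",s["time"],"tcp in pivot frame xyz",v.round(4),"grasp r %.4f q %.3f"%(np.hypot(g[1],g[2]),np.arctan2(g[2],g[1])-np.radians(25)),"rot",s["ee_rot"].round(2),"F",(R@s["wrist_force"]).round(2),"w",round(s["width"],3))
E
python3 st.py
```

```text
t 2.35 tcp in pivot frame xyz [-0.0443  0.0873  0.2489] grasp r 0.2818 q 0.819 rot [-179.95   -1.32  105.54] F [ 0.65 -1.2  -0.01] w 0.996
```

{"method": "drive_tool", "body": {
  "moves": [0.025,0.022,0.03,0,0,0.028,0.022,0.03,0,0,0,0,0.04,0,0,0,0,0,0,0]
}}

```text
time: 2.85
position: [0.461, 0.1009, 0.3043]
ee_rot: [-179.9, -1.3, 106.0]
wrist_force: [-0.1, -0.2, 0.2]
width: 1.002
```

```bash
python3 st.py; python3 - <<'E'
from h import *
p=np.load("p.npy"); m=optics.camera_model("wrist"); i=optics.read_camera("wrist")
for r in(.13,.155,.18):
    u=proj("wrist",leg(p,0,r),m)[0]; print(u); cv2.circle(i,tuple(int(x) for x in u),3,(0,0,255),1)
cv2.imwrite("pics/w1.png",i)
E
```

```text
t 2.85 tcp in pivot frame xyz [0.0015 0.149  0.1463] grasp r 0.2225 q 0.401 rot [-179.86   -1.34  106.03] F [-0.19 -0.13  0.18] w 1.002
[319.06150475 232.90049536]
[319.08324439 212.67075295]
[319.10769187 189.92124316]
```

View pics/w1.png

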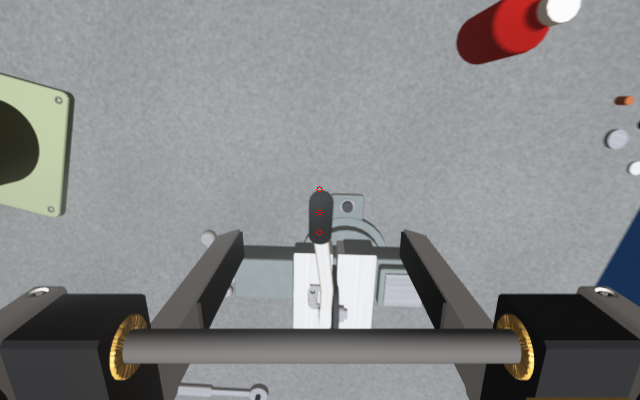

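Foot in the wrist picture spans rows 190–243 at column 320, right where predicted. Descend and pinch.

{"method": "drive_tool", "body": {
  "moves": [-0.004,0,0.04,0,0,-0.004,0,0.04,0,0,0,0,0.02,0,0,0,0,0,0,0]
}}

```text
time: 3.4
position: [0.4721, 0.0932, 0.2151]
ee_rot: [178.8, -1.0, 105.8]
wrist_force: [0.2, -0.4, -0.4]
width: 0.996
```

```bash
python3 st.py
```

```text
t 3.4 tcp in pivot frame xyz [0.0102 0.1385 0.0571] grasp r 0.1581 q 0.066 rot [178.82  -0.99 105.81] F [ 0.12 -0.41 -0.41] w 0.996
```

{"method": "drive_tool", "body": {
  "moves": [0.002,-0.01,0.01,0,0,0,0,0,0,0],
  "squeeze": 40
}}

```text
time: 3.65
position: [0.464, 0.0921, 0.2082]
ee_rot: [178.5, -0.9, 105.7]
wrist_force: [-0.2, 0.3, 0.1]
width: 0.997
```

```bash
python3 st.py
```

```text
t 3.65 tcp in pivot frame xyz [0.002  0.1396 0.0502] grasp r 0.1558 q 0.024 rot [178.47  -0.89 105.75] F [-0.11  0.33  0.1 ] w 0.997
```

{"method": "drive_tool", "body": {
  "moves": [0,-0.002,0.004,0,150,0,0,0,0,255,0,0,0,0,255,0,0,0,0,255,0,0,0,0,255,0,0,0,0,255],
  "squeeze": 40
}}

```text
time: 4.4
position: [0.4636, 0.0917, 0.2062]
ee_rot: [178.2, -0.8, 105.8]
wrist_force: [-0.1, -0.4, 0.5]
width: 0.396
```

```bash
python3 st.py
```

```text
t 4.4 tcp in pivot frame xyz [0.0015 0.1394 0.0482] grasp r 0.1548 q 0.013 rot [178.22  -0.83 105.77] F [-0.18 -0.35  0.53] w 0.396
```

{"method": "drive_tool", "body": {
  "moves": [0,0,0,0,255,0,0,0,0,255,0,0,0,0,255,0,0,0,0,255]
}}

```text
time: 4.9
position: [0.4624, 0.0914, 0.2061]
ee_rot: [178.4, -0.8, 105.7]
wrist_force: [-1.2, -0.5, 1.4]
width: 0.2
```

```bash
python3 st.py; python3 - <<'E'
import numpy as np
p=lambda q:(.155*np.cos(q+.4363),.155*np.sin(q+.4363))
for q in np.arange(.1,1.5,.1): print(round(q,1),np.round(np.subtract(p(q),p(q-.1)),4),np.round(p(q),4))
E
```

```text
t 4.9 tcp in pivot frame xyz [0.0003 0.1394 0.0481] grasp r 0.1547 q 0.012 rot [178.4   -0.84 105.71] F [-1.31 -0.2   1.41] w 0.2
0.1 [-0.0072  0.0137] [0.1332 0.0792]
0.2 [-0.0086  0.0129] [0.1247 0.0921]
0.3 [-0.0098  0.012 ] [0.1148 0.1041]
0.4 [-0.011   0.0109] [0.1039 0.115 ]
0.5 [-0.012   0.0098] [0.0919 0.1248]
0.6 [-0.0129  0.0085] [0.079  0.1334]
0.7 [-0.0137  0.0072] [0.0652 0.1406]
0.8 [-0.0144  0.0058] [0.0509 0.1464]
0.9 [-0.0149  0.0043] [0.036  0.1508]
1.0 [-0.0152  0.0028] [0.0208 0.1536]
1.1 [-0.0154  0.0013] [0.0053 0.1549]
1.2 [-0.0155 -0.0002] [-0.0101  0.1547]
1.3 [-0.0154 -0.0018] [-0.0255  0.1529]
1.4 [-0.0151 -0.0033] [-0.0407  0.1496]
```

{"method": "drive_tool", "body": {
  "moves": [-0.007,0,-0.014,0,255,-0.009,0,-0.013,0,255,-0.01,0,-0.012,0,255,-0.011,0,-0.011,0,255]
}}

```text
time: 5.4
position: [0.47, 0.0603, 0.249]
ee_rot: [178.5, -1.8, 105.7]
wrist_force: [3.0, 5.0, -6.7]
width: 0.205
```

```bash
python3 st.py
```

```text
t 5.4 tcp in pivot frame xyz [-0.0007  0.1074  0.091 ] grasp r 0.1537 q 0.361 rot [178.47  -1.85 105.7 ] F [ 4.22  4.02 -6.72] w 0.205
```

{"method": "drive_tool", "body": {
  "moves": [-0.012,0,-0.0105,0,255,-0.013,0,-0.009,0,255,-0.014,0,-0.008,0,255]
}}

```text
time: 5.78
position: [0.4782, 0.0279, 0.2725]
ee_rot: [178.6, -3.0, 105.8]
wrist_force: [0.9, 5.5, -1.6]
width: 0.2
```

```bash
python3 st.py; python3 - <<'E'
from h import *
i=optics.read_camera("scene")
p=np.load("p.npy")
for q in(.5,.6,.7): print(q,proj("scene",[leg(p,q,.18),leg(p,q,.13)]).round(1).ravel(), proj("scene",leg(p,q,.1)).round(1))
cv2.imwrite("pics/s2.png",cv2.resize(i[115:235,260:420],None,fx=5,fy=5,interpolation=cv2.INTER_CUBIC))
E
```

```text
t 5.775 tcp in pivot frame xyz [-0.0015  0.074   0.1145] grasp r 0.1526 q 0.629 rot [178.58  -2.96 105.77] F [ 2.38  5.07 -1.57] w 0.2
0.5 [353.7 146.7 341.7 161.5] [[334.8 170. ]]
0.6 [348.2 146.2 337.8 161.3] [[331.8 169.9]]
0.7 [342.2 146.2 333.5 161.4] [[328.5 170. ]]
```

View pics/s2.png

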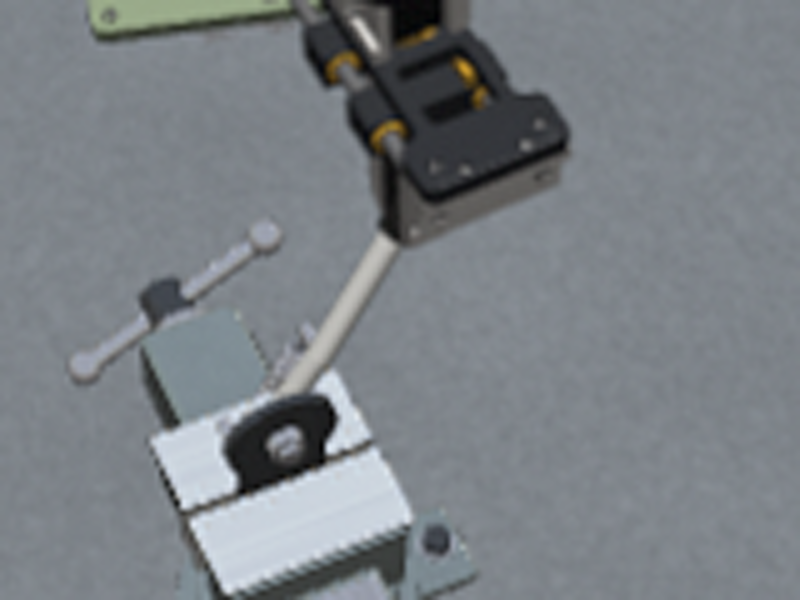

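{"method": "drive_tool", "body": {
  "moves": [-0.014,0,-0.007,0,255,-0.015,0,-0.006,0,255,0,0,0,0,255]
}}

```text
time: 6.2
position: [0.4856, -0.0011, 0.2847]
ee_rot: [178.7, -3.2, 105.8]
wrist_force: [-0.3, 1.9, -1.2]
width: 0.199
```

```bash
python3 st.py
```

```text
t 6.2 tcp in pivot frame xyz [-0.0022  0.0441  0.1267] grasp r 0.1523 q 0.841 rot [178.65  -3.19 105.78] F [ 0.22  1.96 -1.25] w 0.199
```

{"method": "drive_tool", "body": {
  "moves": [-0.015,0,-0.004,0,255,0,0,0,0,255]
}}

```text
time: 6.45
position: [0.4895, -0.0161, 0.2885]
ee_rot: [178.6, -3.2, 105.8]
wrist_force: [-0.2, -0.5, -1.8]
width: 0.192
```

```bash
python3 st.py
```

```text
t 6.45 tcp in pivot frame xyz [-0.0024  0.0286  0.1305] grasp r 0.1522 q 0.946 rot [178.65  -3.18 105.81] F [-0.36 -0.43 -1.77] w 0.192
```

{"method": "drive_tool", "body": {
  "moves": [-0.01,0,-0.002,0,255,0,0,0,0,255]
}}

```text
time: 6.7
position: [0.4923, -0.026, 0.29]
ee_rot: [178.6, -3.2, 105.9]
wrist_force: [-0.2, 0.8, -0.9]
width: 0.182
```

```bash
python3 st.py
```

```text
t 6.7 tcp in pivot frame xyz [-0.0025  0.0182  0.132 ] grasp r 0.1521 q 1.014 rot [178.64  -3.17 105.86] F [ 0.04  0.82 -0.87] w 0.182
```

```bash
cat >look.py <<'E'
from h import *
import sys
p=np.load("p.npy"); q=float(sys.argv[2])
def crop(n,u0,v0,w,h,f):
    m=optics.camera_model(n); i=optics.read_camera(n)[v0:v0+h,u0:u0+w]; i=cv2.resize(i,None,fx=f,fy=f,interpolation=cv2.INTER_CUBIC)
    for dq,c in((-.1,(255,0,0)),(0,(0,0,255)),(.1,(0,255,0))):
        for r in (.07,.12,.18):
            u=(proj(n,leg(p,q+dq,r),m)[0]-[u0,v0]+.5)*f; cv2.circle(i,(int(u[0]),int(u[1])),2,c,-1)
    return i
a=crop("scene",280,125,80,100,5); b=crop("side",270,120,80,100,5)
cv2.imwrite(sys.argv[1],np.hstack([a,b])); print(arm.get_state()["time"],arm.get_state()["wrist_force"])
E
python3 look.py pics/s3.png 1.0; python3 st.py
```

```text
6.8 [-0.68206317  1.31658954  1.02765515]
t 6.8 tcp in pivot frame xyz [-0.0027  0.019   0.1321] grasp r 0.1523 q 1.010 rot [178.67  -3.23 105.85] F [-0.3   1.45  1.03] w 0.188
```

View pics/s3.png

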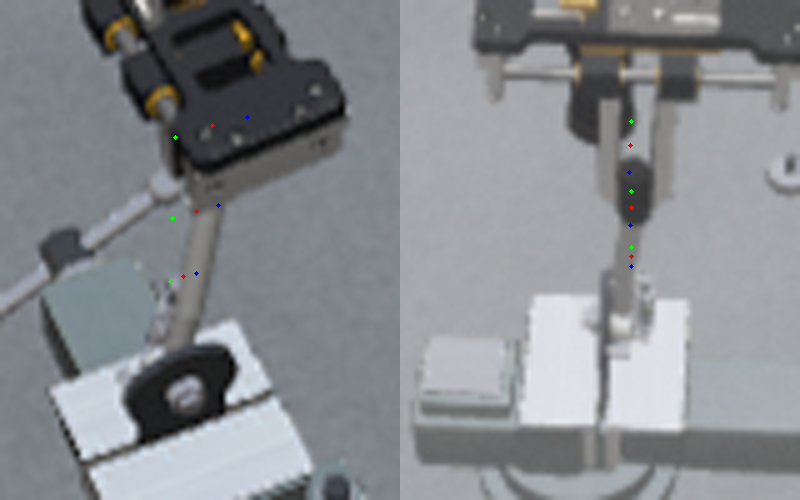

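{"method": "drive_tool", "body": {
  "moves": [-0.014,0,0,0,255,-0.013,0,0,0,255]
}}

```text
time: 7.05
position: [0.4998, -0.053, 0.2899]
ee_rot: [178.6, -3.0, 105.9]
wrist_force: [-0.9, -2.8, 0.4]
width: 0.012
```

```bash
python3 st.py; python3 look.py pics/s4.png 1.05
```

```text
t 7.05 tcp in pivot frame xyz [-0.0025 -0.0097  0.1319] grasp r 0.1512 q 1.199 rot [178.62  -2.95 105.94] F [-1.62 -2.48  0.42] w 0.012
7.15 [ 0.38254462 -3.55227736  1.75632183]
```

View pics/s4.png

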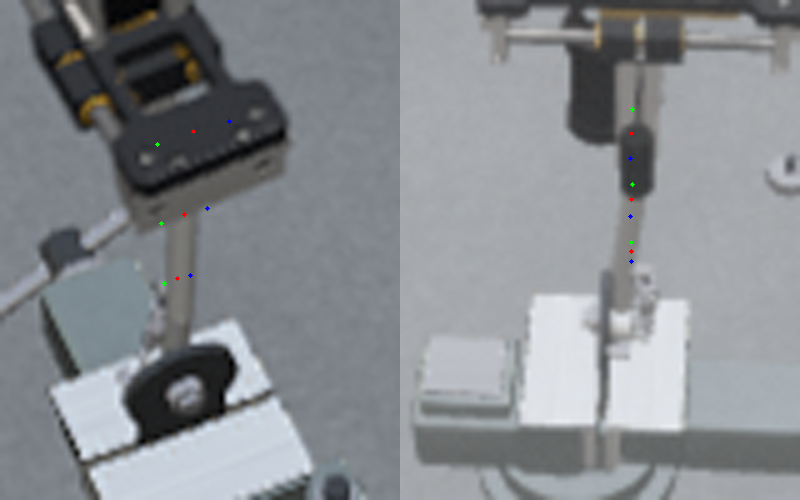

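The pads closed behind the creeping foot. It now leans with about 3 N toward −y on the shut fingers, so it is past dead centre and held from the front. I'll slide the fingers sideways and up, out of its way.

{"method": "drive_tool", "body": {
  "moves": [0,-0.05,-0.03,0,255,0,-0.05,-0.03,0,255,0,0,0,0,255,0,0,0,0,255,0,0,0,0,255,0,0,0,0,255,0,0,0,0,255,0,0,0,0,255,0,0,0,0,255,0,0,0,0,255]
}}

```text
time: 8.4
position: [0.4036, -0.0835, 0.3431]
ee_rot: [178.9, -3.4, 106.0]
wrist_force: [-0.6, -0.2, 0.9]
width: -0.001
```

```bash
python3 st.py; sed -i 's/"scene",280,125,80,100,5/"scene",int(sys.argv[3]),125,80,100,5/' look.py; python3 look.py pics/s5.png 1.907 255; python3 st.py
```

```text
t 8.4 tcp in pivot frame xyz [-0.1034 -0.0133  0.1851] grasp r 0.2045 q 1.199 rot [178.88  -3.39 105.96] F [-0.63 -0.    0.91] w -0.001
8.5 [ 0.46204417 -0.2406683   0.13121897]
t 8.5 tcp in pivot frame xyz [-0.1034 -0.0133  0.1852] grasp r 0.2046 q 1.200 rot [178.87  -3.38 105.95] F [ 0.38 -0.36  0.13] w 0.007
```

View pics/s5.png

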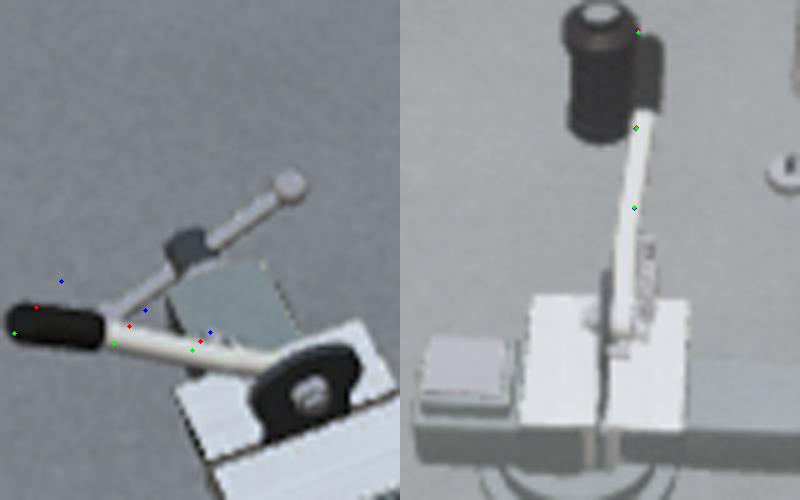

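```bash
python3 - <<'E'
from h import *
from scipy.optimize import least_squares
A=lambda u,v:(u/4+260-.375,v/4+145-.375); B=lambda u,v:(u/5+265-.4,v/5+155-.4)
C=lambda u,v:(u/5+255-.4,v/5+125-.4); D=lambda u,v:((u-400)/5+270-.4,v/5+120-.4)
M={n:optics.camera_model(n) for n in("scene","side")}
L=[("scene",0,.155,A(416,72)),("scene",0,.130,A(383,92)),("side",0,.155,B(250,253)),
("scene",2.007,.13,C(106,333)),("scene",2.007,.155,C(56,327)),("side",2.007,.13,D(646,110)),("side",2.007,.155,D(649,72)),("side",2.007,.1,D(638,160))]
def f(v,z=0):
    return np.ravel([proj(n,leg(v[:3],q,r)+[0,0,v[3]],M[n])[0]-u for n,q,r,u in L])
r=least_squares(f,[.4996,-.0429,.2723,0]); print(r.x.round(4),np.degrees(r.x[2])); print(r.fun.reshape(-1,2).round(1))
np.save("p2.npy",r.x[:3]); print(leg(r.x,2.007),leg(r.x,0))
E
```

```text
[ 0.497  -0.0424  0.2539  0.001 ] 14.548747954108356
[[ 0.5 -0.6]
 [ 0.4 -0.1]
 [-0.4  0.9]
 [-1.8 -0.2]
 [-0.2  0.1]
 [-0.6  0.4]
 [-0.9  0.1]
 [ 0.6  0. ]]
[ 0.52682614 -0.1573102   0.25764735] [0.46171371 0.09358008 0.22350583]
```

```bash
sed -i 's/p.npy/p2.npy/' st.py look.py; python3 st.py
```

```text
t 8.5 tcp in pivot frame xyz [-0.1008 -0.0164  0.1852] grasp r 0.2048 q 1.215 rot [178.87  -3.38 105.95] F [ 0.39 -0.35  0.13] w 0.007
```

{"method": "drive_tool", "body": {
  "moves": [-0.045,0,0,0.025,255,-0.045,0,0,0,255,-0.045,0,0,0,255,-0.045,0,0,0,255,0,0.05,0.03,0,255,0,0.05,0.03,0,255,0,0,0.03,0,255,0,0,0,0,255],
  "squeeze": 20
}}

```text
time: 9.5
position: [0.5521, -0.2346, 0.2434]
ee_rot: [178.8, -3.2, 104.3]
wrist_force: [-0.2, 0.8, 0.6]
width: 0.008
```

```bash
python3 st.py
```

```text
t 9.5 tcp in pivot frame xyz [ 0.005  -0.1999  0.0854] grasp r 0.2255 q 2.224 rot [178.75  -3.17 104.28] F [0.04 0.84 0.55] w 0.008
```

{"method": "drive_tool", "body": {
  "moves": [0.02,-0.005,0.008,0,255,0.02,0,0.004,0,255,0,0,0,0,255]
}}

```text
time: 9.88
position: [0.5384, -0.1968, 0.2375]
ee_rot: [178.5, -2.9, 104.2]
wrist_force: [0.6, 0.1, -0.2]
width: 0.002
```

```bash
python3 st.py; python3 - <<'E'
import numpy as np
p=lambda q:np.array((.172*np.cos(q+.4363),.172*np.sin(q+.4363)))
for q in np.arange(2.007,.8,-.1): print(round(q,2),np.round(p(q-.1)-p(q),4),np.round(p(q),4))
E
```

```text
t 9.875 tcp in pivot frame xyz [ 0.0013 -0.1599  0.0795] grasp r 0.1878 q 2.153 rot [178.48  -2.91 104.22] F [ 0.62 -0.07 -0.18] w 0.002
2.01 [0.0117 0.0126] [-0.1317  0.1106]
1.91 [0.0129 0.0114] [-0.12    0.1232]
1.81 [0.014 0.01 ] [-0.1071  0.1345]
1.71 [0.0149 0.0086] [-0.0932  0.1446]
1.61 [0.0157 0.007 ] [-0.0783  0.1532]
1.51 [0.0163 0.0054] [-0.0626  0.1602]
1.41 [0.0168 0.0038] [-0.0463  0.1657]
1.31 [0.0171 0.0021] [-0.0295  0.1694]
1.21 [0.0172 0.0004] [-0.0125  0.1715]
1.11 [ 0.0171 -0.0013] [0.0047 0.1719]
1.01 [ 0.0169 -0.003 ] [0.0219 0.1706]
0.91 [ 0.0165 -0.0047] [0.0388 0.1676]
0.81 [ 0.016  -0.0063] [0.0553 0.1629]
```

{"method": "drive_tool", "body": {
  "moves": [0.012,-0.001,0.004,0,255,0.01,0,-0.004,0,255,0.01,0,-0.01,0,255]
}}

```text
time: 10.25
position: [0.5324, -0.1759, 0.253]
ee_rot: [178.2, -1.5, 104.0]
wrist_force: [0.6, -5.0, -5.3]
width: 0.004
```

```bash
python3 st.py
```

```text
t 10.25 tcp in pivot frame xyz [ 0.0008 -0.1381  0.095 ] grasp r 0.1791 q 2.015 rot [178.17  -1.51 103.96] F [-0.63 -4.96 -5.31] w 0.004
```

{"method": "drive_tool", "body": {
  "moves": [0.014,0,-0.011,0,255,0.015,0,-0.01,0,255,0.016,0,-0.008,0,255]
}}

```text
time: 10.62
position: [0.5226, -0.1405, 0.2845]
ee_rot: [178.0, -0.5, 103.6]
wrist_force: [2.2, -6.8, -2.5]
width: 0.001
```

```bash
python3 st.py; python3 look.py pics/s6.png 1.75 265
```

```text
t 10.625 tcp in pivot frame xyz [ 1.000e-04 -1.014e-01  1.265e-01] grasp r 0.1773 q 1.743 rot [178.    -0.46 103.62] F [ 0.42 -7.12 -2.52] w 0.001
10.725 [ 1.92692918 -6.32206861 -0.59662567]
```

View pics/s6.png

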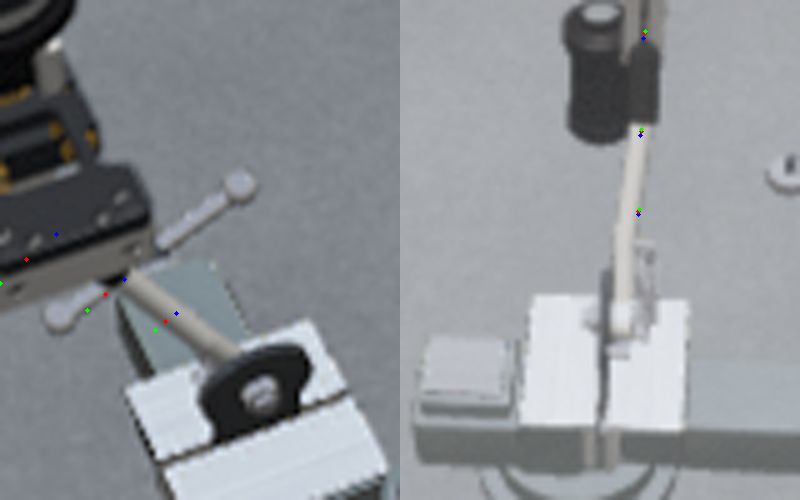

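{"method": "drive_tool", "body": {
  "moves": [0.016,0,-0.005,0,255,0.016,0,-0.003,0,255,0.016,0,0,0,255,0.016,0,0,0,255]
}}

```text
time: 11.22
position: [0.5128, -0.0923, 0.3038]
ee_rot: [177.2, 1.7, 103.2]
wrist_force: [-0.1, -7.1, 4.6]
width: 0.004
```

```bash
python3 st.py
```

```text
t 11.225 tcp in pivot frame xyz [ 0.0028 -0.0522  0.1458] grasp r 0.1729 q 1.441 rot [177.23   1.66 103.16] F [-1.93 -6.86  4.56] w 0.004
```

{"method": "drive_tool", "body": {
  "moves": [0.016,-0.002,0.004,0,255,0.016,0,0.004,0,255]
}}

```text
time: 11.48
position: [0.5073, -0.0659, 0.3005]
ee_rot: [176.7, 2.4, 102.9]
wrist_force: [-0.4, -4.5, 3.4]
width: 0.001
```

```bash
python3 st.py
```

```text
t 11.475 tcp in pivot frame xyz [ 0.0041 -0.0254  0.1425] grasp r 0.1635 q 1.290 rot [176.66   2.42 102.95] F [-1.51 -4.24  3.36] w 0.001
```

{"method": "drive_tool", "body": {
  "moves": [0.011,-0.002,0.004,0,255,0.009,0,0.002,0,255]
}}

```text
time: 11.72
position: [0.5019, -0.047, 0.2949]
ee_rot: [176.5, 2.6, 102.9]
wrist_force: [0.1, -2.4, 2.9]
width: 0.006
```

```bash
python3 st.py
```

```text
t 11.725 tcp in pivot frame xyz [ 0.0036 -0.0057  0.1369] grasp r 0.1560 q 1.171 rot [176.48   2.58 102.92] F [-0.55 -2.35  2.85] w 0.006
```

{"method": "drive_tool", "body": {
  "moves": [0.008,-0.002,0,0,255,0.005,0,0,0,255]
}}

```text
time: 11.98
position: [0.4965, -0.0329, 0.2929]
ee_rot: [176.5, 2.4, 103.0]
wrist_force: [0.3, -1.0, 0.8]
width: 0.005
```

```bash
python3 st.py
```

```text
t 11.975 tcp in pivot frame xyz [0.0019 0.0093 0.1349] grasp r 0.1542 q 1.074 rot [176.51   2.44 102.96] F [ 0.04 -1.09  0.81] w 0.005
```

```bash
cat >fold.py <<'E'
from h import *
i=optics.read_camera("scene").astype(int); r=cv2.imread("pics/scene1.png").astype(int)
print("diff to folded view:",abs(i-r)[154:176,352:376].mean().round(1)); cv2.imwrite("pics/last.png",i)
E
python3 fold.py; python3 st.py
```

```text
diff to folded view: 32.9
t 12.025 tcp in pivot frame xyz [0.0018 0.0099 0.1348] grasp r 0.1541 q 1.070 rot [176.53   2.39 102.99] F [ 0.45 -0.08  1.22] w 0.003[ WARN:0@0.995] global loadsave.cpp:1063 imwrite_ Unsupported depth image for selected encoder is fallbacked to CV_8U.
```

{"method": "drive_tool", "body": {
  "moves": [0.005,0,0,0,255,0,0,0,0,255]
}}

```text
time: 12.28
position: [0.4941, -0.0261, 0.2912]
ee_rot: [176.7, 2.2, 103.0]
wrist_force: [1.2, -0.2, 0.9]
width: 0.006
```

```bash
python3 st.py; python3 fold.py
```

```text
t 12.275 tcp in pivot frame xyz [0.0013 0.0165 0.1332] grasp r 0.1531 q 1.027 rot [176.7    2.23 103.03] F [ 1.13 -0.46  0.85] w 0.006
diff to folded view: 33.0[ WARN:0@0.513] global loadsave.cpp:1063 imwrite_ Unsupported depth image for selected encoder is fallbacked to CV_8U.
```

{"method": "drive_tool", "body": {
  "moves": [0.003,0,0,0,255,0,0,0,0,255,0,0,0,0,255]
}}

```text
time: 12.7
position: [0.4928, -0.023, 0.2903]
ee_rot: [176.8, 2.2, 103.0]
wrist_force: [0.2, -0.3, -0.3]
width: 0.005
```

```bash
python3 st.py; python3 fold.py 2>/dev/null
```

```text
t 12.7 tcp in pivot frame xyz [0.0008 0.0198 0.1323] grasp r 0.1526 q 1.004 rot [176.81   2.15 103.01] F [ 0.15 -0.34 -0.34] w 0.005
diff to folded view: 33.1
```

{"method": "drive_tool", "body": {
  "moves": [0.003,0,0,0,255,0,0,0,0,255,0,0,0,0,255]
}}

```text
time: 13.12
position: [0.492, -0.0199, 0.2903]
ee_rot: [176.8, 2.1, 103.0]
wrist_force: [-0.5, -0.2, -0.5]
width: 0.001
```

```bash
python3 st.py; python3 fold.py 2>/dev/null
```

```text
t 13.125 tcp in pivot frame xyz [0.0008 0.023  0.1323] grasp r 0.1530 q 0.984 rot [176.81   2.14 102.99] F [-0.51 -0.04 -0.49] w 0.001
diff to folded view: 33.1
```

{"method": "drive_tool", "body": {
  "moves": [0.003,0,0,0,255,0,0,0,0,255,0,0,0,0,255,0,0,0,0,255]
}}

```text
time: 13.68
position: [0.4913, -0.0168, 0.2902]
ee_rot: [176.8, 2.1, 103.0]
wrist_force: [-0.2, -0.2, 0.1]
width: 0.005
```

```bash
python3 st.py; python3 fold.py 2>/dev/null
```

```text
t 13.675 tcp in pivot frame xyz [0.0009 0.0262 0.1322] grasp r 0.1534 q 0.963 rot [176.81   2.14 103.  ] F [-0.28 -0.16  0.1 ] w 0.005
diff to folded view: 1.4
```

The diff is down to 1.4, so the spring threw it home. Lift clear and check.

{"method": "drive_tool", "body": {
  "moves": [0,0,-0.05,0,255,0,-0.05,-0.03,0,255,-0.03,-0.05,0,0,255,0,0,0,0,255,0,0,0,0,255,0,0,0,0,255]
}}

```text
time: 14.48
position: [0.3941, -0.0677, 0.3674]
ee_rot: [176.9, 2.2, 103.0]
wrist_force: [-0.1, 0.2, -0.1]
width: 0.006
```

```bash
python3 fold.py 2>/dev/null; python3 - <<'E'
import cv2
a=cv2.imread("pics/last.png");b=cv2.imread("pics/scene1.png")
for n,(u,v,w,h) in dict(bottle=(435,205,40,50),can=(180,255,38,40),ratchet=(188,183,30,58),leg=(325,150,55,45)).items():
    print(n,cv2.absdiff(a,b)[v:v+h,u:u+w].mean().round(2))
E
```

```text
diff to folded view: 1.4
bottle 1.47
can 1.51
ratchet 1.49
leg 1.49
```

View pics/last.png

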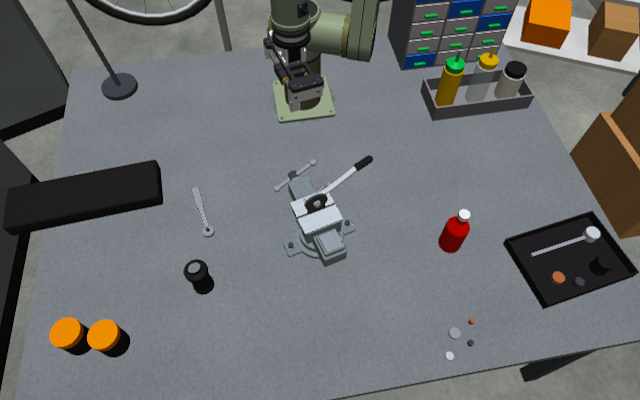

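The leg is back on the folded stop with its foot at pixel (364,163). The bottle, can and ratchet are unmoved, and the gripper is clear.

```bash
python3 -c "
from bench import finish_job
print(finish_job())"
```

```text
the job is handed in; nothing more can be done
None
```

I worked the kickstand once, folded to open and back to folded. The spring threw the leg onto the stop both times, and I handed the job in at about 14.5 s of the 64 s allowed.

- **Opening:** I pinched the foot and swung the leg up. Close to dead centre the foot crept out of the pads and the fingers shut behind it. The leg ended up just past dead centre, leaning on the shut fingers with about 3 N. I slid the fingers out sideways and up, and the spring threw it onto the open stop. A picture afterwards showed it resting there.
- **Closing:** I pushed the foot from behind with the shut fingers, slowing to 3 mm steps near dead centre. The push force had faded to nothing before it tipped. After the last step the hand stood still and the spring threw the leg home.
- **Last checks:** The leg, bottle, can and ratchet areas of the scene picture match the first one to within noise. The gripper is clear, with wrist force about zero. The wrist readings I saw stayed below about 10 N.
- **What disagreed:**
  - My first estimate of the vise's turn was about 1 degree off (15.6 against 14.5). I corrected it before the return stroke.
  - The creep in the pinch meant the opening release was not the clean finger opening I had planned.

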